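# Pack the last washed rings by diameter and shut the box

## Robot

A 6-joint arm with a two-finger parallel gripper is mounted at the origin on the work surface. World frame = base frame: x ahead of the robot, y to its left, z up, the work surface at z = 0. Lengths are in m, angles in rad, forces in N, time in s.
With the tool pointing down it reaches from about 0.275 to 0.975 m from the base axis. Payload 8.4 kg.
Tool frame: the origin (TCP) lies between the finger pads; the fingertips stand 17 mm ahead of it and the grasp point (between the pads) lies 2 mm behind it; z points along the fingers, y is the direction in which the jaws open and shut (so a half turn about z gives the same grasp; the last joint's range is limited). The gripper opens to 92 mm and grips with 3 to 60 N. Pads are 20 mm wide; open, the fingers measure 128 mm over their backs; the gripper's body (75 mm by 189 mm) begins 69 mm behind the grasp point.
Start: joints at [-1.253, 0.353, 1.633, -0, 1.155, -0.002], TCP at [0.196, -0.593, 0.232] pointing down, gripper open.
Joint ranges: [-2.63, 2.63], [-0.92, 2.1], [0.06, 2.66], [-1.3, 4.44], [0, 2.69], [-3.02, 3.02]. Speed limits (rad/s): [2.22, 2.22, 2.79, 3.14, 3.14, 3.14].

## Interface

Orientations are given as a 3x3 rotation matrix whose columns are the frame's x, y, z axes.
In Python, from workcell import robot gives the robot as it stands.
- The arm moves only by the shell command python3 -m crank 'ROWS' [FORCE]. ROWS is JSON, a list that holds one entry, the list of rows, each a list of 5 numbers: the shift along the tool's x, y, z in cm, then the turn about the tool's z in degrees, then the finger opening in cm, from 0 to 9.19. In form: [[[x, y, z, roll, claw], ...]]. A call has 1 to 12 rows; each row is the pose to reach, as a shift and turn from the pose commanded when the call began, along the tool's axes at that moment; what a row does not reach only later rows make up. A row lasts 1/8 s, in which the tool goes at most 62.5 mm and 10.7 degrees, less where a joint would pass 70% of its speed; a pose out of reach is approached as far as the arm can. A call with a gripper value outside its range is refused whole. The fingers move at their own pace and stop on an object; FORCE is the grip in N (left out, the last holds). Time passes only in rows, so rows that repeat a pose let the fingers close. It gives the time, the measured TCP pose, the force and the opening at its end, in the units of the state.
- robot.read_state(): the state, without advancing time (a new reading comes with each control period).
- robot.read_camera(name): name is "scene" or "top"; returns the picture (480x640x3 uint8, red, green, blue); there is no depth.
- robot.camera_model(name): a dict with "camera_matrix" (3x3 intrinsics, pixels), "dist_coeffs" ([k1, k2, p1, p2, k3] as OpenCV has them; the pictures are not rectified), "extrinsics" (4x4, takes a point from camera to world coordinates). Camera axes: x right, y up, looking along -z (the intrinsics and any distortion apply to the point x, -y, -z); pixel columns grow to the right and rows downward; lengths in m; the calibration is good to about 2 mm. A picture is of the moment at which its call begins. camera_model takes no time and is no camera call.
- robot.sign_off(): hands the job in, once; it reports no verdict.
The state is a dict: "t": time; "q": joint angles; "dq": joint speeds; "joint_torque": joint torques, N m; "tcp_pos": TCP position; "tool_rot": TCP orientation; "wrist_force": force on the tool from outside, world axes, zero at the start; "wrist_torque": the same for the moment, N m; "gripper_width": finger opening in m.
Only numpy, scipy, OpenCV 4.12 (cv2) and the standard library are available. Lean on these libraries where they do the work, as an engineer would, in place of code of your own. Each camera call takes 0.05 s, during which the arm holds its last target. There are 200 camera calls.

## Task

Take the three finished steel rings out of the green wash basket and pack each one in the white box, in the row that already holds rings of its own diameter: standing on the row's rails, leaning like the packed rings and flat against the last of them. Set them in gently, without knocking or dropping them, then lower the lid fully shut without slamming it, and leave the beaker and loupe where they are.

Things in the scene. Friction and masses are not known exactly. Their poses are not given: they have to be found in the camera images.
- ring_small: loose finished steel ring, 48 mm outside diameter, 35 mm bore, 8 mm thick, flat faces. Origin: its centre; own z axis: the ring's axis. Starts on edge in the basket, top leaning 30 to 37 degrees to the basket's -x; no wires beside its left and right rim at and above 20 mm below its centre (measured in its plane), so it can be gripped across the diameter with the tool in its leaning plane
- ring_medium: loose finished steel ring, 56 mm outside diameter, 42 mm bore, 8 mm thick, flat faces. Origin: its centre; own z axis: the ring's axis. Starts on edge in the basket, top leaning 30 to 37 degrees to the basket's -x; no wires beside its left and right rim at and above 20 mm below its centre (measured in its plane), so it can be gripped across the diameter with the tool in its leaning plane
- ring_large: loose finished steel ring, 64 mm outside diameter, 49 mm bore, 8 mm thick, flat faces. Origin: its centre; own z axis: the ring's axis. Starts on edge in the basket, top leaning 30 to 37 degrees to the basket's -x; no wires beside its left and right rim at and above 20 mm below its centre (measured in its plane), so it can be gripped across the diameter with the tool in its leaning plane
- row_small: white row insert in the box for the 48 mm rings: 186 mm along x by 90 mm, two round rails along x (32.4 mm between axes, tops 16 mm up). Origin: centre of its underside; x along the row, to the lid's hinge. Two 48 mm rings are already packed in its -x part (see box). A ring seated on the rails leaning 30 degrees has its centre 34 mm above the origin, over the row's middle line
- row_medium: white row insert in the box for the 56 mm rings: 186 mm along x by 90 mm, two round rails along x (37.2 mm between axes, tops 16 mm up). Origin: centre of its underside; x along the row, to the lid's hinge. Two 56 mm rings are already packed in its -x part (see box). A ring seated on the rails leaning 30 degrees has its centre 36 mm above the origin, over the row's middle line
- row_large: white row insert in the box for the 64 mm rings: 186 mm along x by 90 mm, two round rails along x (42.0 mm between axes, tops 16 mm up). Origin: centre of its underside; x along the row, to the lid's hinge. Two 64 mm rings are already packed in its -x part (see box). A ring seated on the rails leaning 30 degrees has its centre 39 mm above the origin, over the row's middle line
- box: white packing box, 210 (x) by 340 mm, walls 55 mm high, 4 mm thick, fixed; origin: centre of underside; x to the robot's left. The rows stand on its 4 mm floor in any order, 96 mm apart. Packed rings stand fast in each row, tops leaning 30 degrees to -x; the last one's centre is 50 to 5 mm on the -x side of the row's origin, not measured. The next ring's centre comes 9 mm further +x
- lid (a joint): angle of the box's lid, rad: 0 is fully shut, grows as it opens; starts at 1.15 to 1.4, standing up on the box's left (+x) side and overhanging that end of the rows. The hinge is stiff (about 0.45 N m): the lid stays where it is left
- lid_hinge (a point): middle of the lid's hinge line, at the top of the box's +x wall, 55 mm above the bench; the line runs along the box's y. The lid is a shallow tray, 216 mm from hinge to free edge, 346 mm wide, 40 mm deep, 4 mm walls, 0.25 kg; shut, its flat outside is 40 mm above the hinge line
- lid_edge (a point): middle of the lid's free edge, on the corner between its flat outside and its front wall: 216 mm from the hinge line towards the box's -x and 40 mm above it when the lid is shut
- basket: green wire wash basket, 230 (x) by 250 mm, rim 62 mm high, corner posts with lugs 95 mm high, fixed. Origin: centre, on the bench; x to the robot's left. The rings stand on bottom wires (axes 22 mm up, 30 mm apart) that run along x, in three places in any order: x, y = -15, 47; 55, 47; 20, -47 mm
- beaker: clear plastic beaker, 68 mm across and 75 mm high, upright to the left of the box. Not to be disturbed. Origin: centre of its underside
- loupe: black watchmaker's loupe, 42 mm across and 37 mm high, on the bench to the left of the box. Not to be disturbed. Origin: centre of its underside
Mind the look-alikes: they are no part of the job. Leave any red look-alike of the row_large alone.

How it is judged:
By the outcome, as a careful person would: the job done as asked, in the order asked, and still so for the second after the job is handed in, with the robot touching nothing.
It also fails if it takes over 72 s, if anything falls off the work surface, if the arm or the gripper's body presses on something with over 40 N, if the wrist force passes 120 N, or if a joint passes its speed limit or range.

## Working session

There is one attempt and no reset: what is moved stays moved. The work goes in short steps, Python scripts to look and compute and a shell command to move; the robot and the scene stay as the last step left them, time stands still between calls to the robot, and variables do not carry over. Pictures are saved under pics/ and viewed, about 8 in all and at most 12, crops included, and the job is handed in when it is done.

```bash
ls; mkdir -p pics
cat > h.py <<'E'
import numpy as np, cv2
from workcell import robot
def shot(n,f):
    im=robot.read_camera(n)[:,:,::-1].copy(); cv2.imwrite('pics/'+f,im); return im
def ray(n,uv):
    m=robot.camera_model(n); K=np.array(m['camera_matrix']);D=np.array(m['dist_coeffs']);E=np.array(m['extrinsics'])
    p=cv2.undistortPoints(np.array(uv,float).reshape(-1,1,2),K,D).reshape(-1,2)
    d=np.c_[p[:,0],-p[:,1],-np.ones(len(p))]@E[:3,:3].T
    return E[:3,3],d
def onz(n,uv,z):
    o,d=ray(n,uv); z=np.asarray(z,float); return o+d*((z-o[2])/d[:,2])[:,None]
def proj(n,P):
    m=robot.camera_model(n); K=np.array(m['camera_matrix']);D=np.array(m['dist_coeffs']);E=np.array(m['extrinsics'])
    c=(np.array(P,float).reshape(-1,3)-E[:3,3])@E[:3,:3]
    return cv2.projectPoints((c*[1,-1,-1]).reshape(-1,1,3),np.zeros(3),np.zeros(3),K,D)[0].reshape(-1,2)
def tri(uva,uvb):
    o1,d1=ray('scene',[uva]);o2,d2=ray('top',[uvb]);d1=d1[0]/np.linalg.norm(d1);d2=d2[0]/np.linalg.norm(d2)
    s=np.linalg.lstsq(np.c_[d1,-d2],o2-o1,rcond=None)[0]
    a,b=o1+s[0]*d1,o2+s[1]*d2; return (a+b)/2,np.linalg.norm(a-b)
E
python3 - <<'E'
from h import *
for n in('scene','top'):
    shot(n,n+'0.png'); m=robot.camera_model(n); print(n,np.round(m['extrinsics'],3).tolist(),np.round(m['camera_matrix'],1).tolist(),m['dist_coeffs'])
E
```

```text
pics
scene [[0.211, -0.689, 0.694, 1.434], [0.977, 0.149, -0.15, -0.1], [0.0, 0.71, 0.705, 1.051], [0.0, 0.0, 0.0, 1.0]] [[488.5, 0.0, 321.9], [0.0, 488.5, 231.6], [0.0, 0.0, 1.0]] [-0.08575696  0.          0.          0.          0.        ]
top [[0.026, 0.989, -0.145, 0.317], [-1.0, 0.028, 0.009, 0.125], [0.013, 0.145, 0.989, 1.554], [0.0, 0.0, 0.0, 1.0]] [[620.6, 0.0, 324.0], [0.0, 620.6, 246.2], [0.0, 0.0, 1.0]] [-0.11211747  0.          0.          0.          0.        ]
```

View pics/scene0.png

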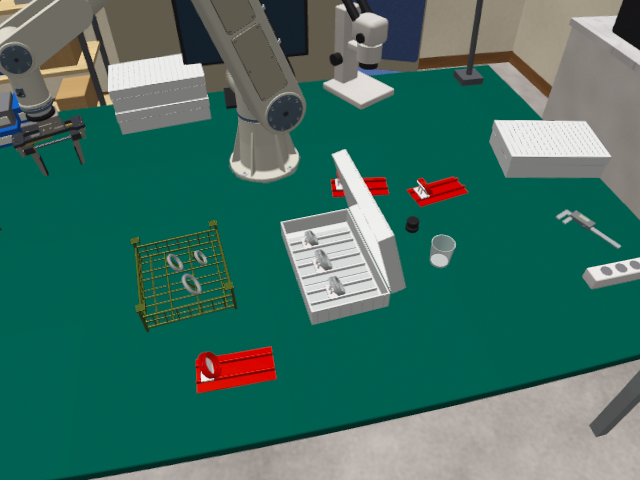

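View pics/top0.png

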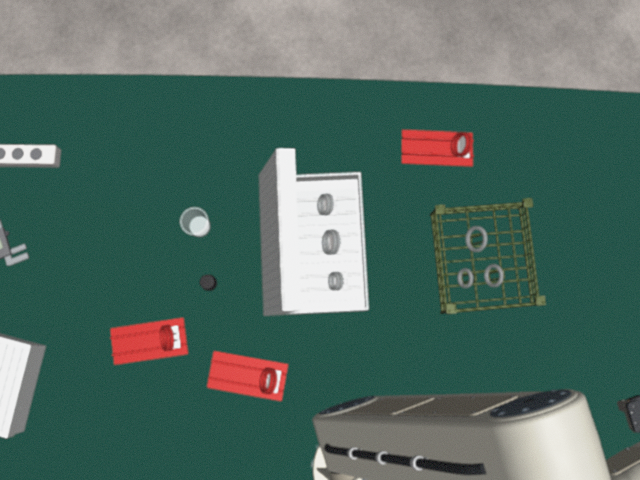

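The overview shows the basket at top pixels (440–540, 205–310), with three rings at about (477,238), (465,278) and (494,275). The box is at top (265–368, 150–315), with packed rings at (325,204), (330,242) and (336,281). Beaker (195,222) and loupe (208,283) are left of the box. Zoomed crops next.

Run:
```python
from h import *
t=cv2.imread('pics/top0.png');s=cv2.imread('pics/scene0.png')
def c(im,x0,y0,w,h,k):
    o=cv2.resize(im[y0:y0+h,x0:x0+w],None,fx=k,fy=k,interpolation=cv2.INTER_CUBIC)
    for i in range(0,w,20): cv2.putText(o,str(x0+i),(int(i*k),8),0,.3,(0,0,255),1); cv2.line(o,(int(i*k),0),(int(i*k),4),(0,0,255),1)
    for i in range(0,h,20): cv2.putText(o,str(y0+i),(0,int(i*k)+4),0,.3,(0,0,255),1)
    return o
a=np.hstack([c(t,425,195,125,125,3.2)[:400],c(t,255,145,125,125,3.2)])
cv2.imwrite('pics/c1.png',np.vstack([c(t,425,190,130,100,3)[:300,:390] if 0 else np.hstack([c(t,430,195,125,125,3)[:300],c(t,255,145,125,100,3)[:300]]),np.hstack([c(s,125,220,125,100,3),c(s,280,195,125,100,3)])]))
def hou(im,box):
    pass
```

```text
(no output)
```

View pics/c1.png

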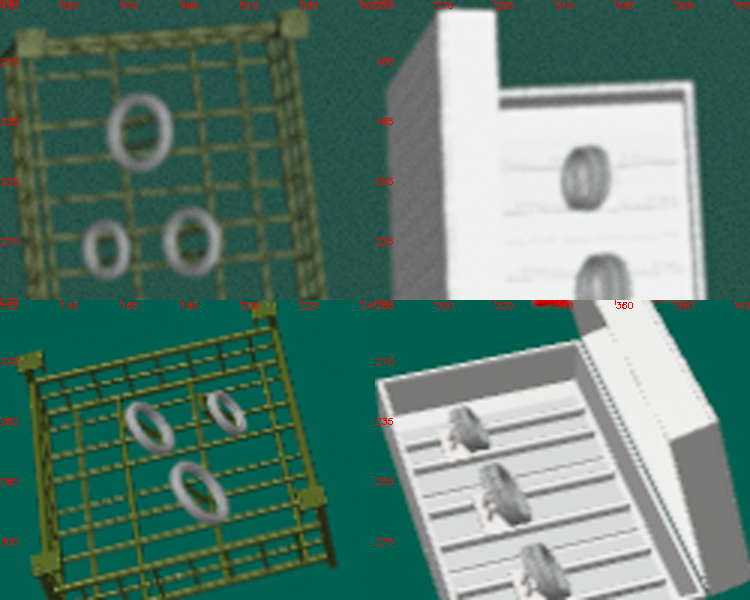

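Sizes identified. In the basket, large is at top (477,238), medium at (494,275) and small at (465,278). In the box, the far row is medium, the middle is large and the near row is small. Next I measure them.

Run:
```python
from h import *
t=cv2.imread('pics/top0.png');s=cv2.imread('pics/scene0.png')
def rings(im,x0,y0,x1,y1,th):
    c=im[y0:y1,x0:x1].astype(int); sat=c.max(2)-c.min(2)
    m=((sat<th)&(c.max(2)>90)).astype(np.uint8)*255
    m=cv2.morphologyEx(m,cv2.MORPH_CLOSE,np.ones((3,3)))
    out=[]
    for k in cv2.findContours(m,cv2.RETR_EXTERNAL,cv2.CHAIN_APPROX_NONE)[0]:
        if cv2.contourArea(k)>60:
            e=cv2.fitEllipse(k+[x0,y0]); out.append(e); print(np.round(e[0],1),np.round(e[1],1),round(e[2]))
    return out
print('top');T=rings(t,440,210,540,300,30);print('scene');S=rings(s,140,235,235,310,30)
cat=lambda a:[e[0] for e in a]
T=sorted(T,key=lambda e:-e[1][1]);S=sorted(S,key=lambda e:-e[1][1])
for a,b in zip(S,T):
    p,e=tri(a[0],b[0]); print(np.round(p*1000,1),'gap',round(e*1000,1), 'at z=55:',np.round(onz('top',[b[0]],[.055])*1000,1))
# basket lugs
m=cv2.inRange(cv2.cvtColor(t,cv2.COLOR_BGR2HSV),(20,60,90),(40,255,255))
m=cv2.erode(m,np.ones((4,4)));n,l,st,c=cv2.connectedComponentsWithStats(m)
for i in range(1,n):
    if st[i,4]>4 and c[i,0]>425: print('lug',np.round(c[i],1),st[i,4],np.round(onz('top',[c[i]],[.095])*1000,1))
def c(im,x0,y0,w,h,k):
    o=cv2.resize(im[y0:y0+h,x0:x0+w],None,fx=k,fy=k,interpolation=cv2.INTER_CUBIC)
    for i in range(0,w,10): cv2.putText(o,str(x0+i),(int(i*k),8),0,.3,(0,0,255),1); cv2.line(o,(int(i*k),0),(int(i*k),4),(0,0,255),1)
    for i in range(0,h,10): cv2.putText(o,str(y0+i),(0,int(i*k)+4),0,.3,(0,0,255),1)
    return o
cv2.imwrite('pics/c2.png',np.hstack([c(t,310,160,66,100,6),c(s,285,210,68,100,6)]))
```

```text
top
[496.2 278.3] [20.7 40.4] 159
[458.6 276.2] [31.5 31.9] 24
[477.6 242.5] [28.2 36.6] 11
scene
[191.  283.9] [13.5 23.5] 140
[174.5 262.4] [11.  20.2] 139
[199.9 256.9] [ 8.5 16.1] 139
[ 481.2 -310.3  -37.3] gap 58.3 at z=55: [[ 469.  -313.4   55. ]]
[ 547.2 -274.5  113.4] gap 43.1 at z=55: [[ 556.7 -267.6   55. ]]
[ 472.4 -231.2   45. ] gap 18.2 at z=55: [[ 471.9 -219.6   55. ]]
lug [527.5 203. ] 12 [[ 651.5 -382.7   95. ]]
lug [439.5 210.1] 17 [[ 626.8 -164.6   95. ]]
lug [539.6 300.1] 14 [[ 415.1 -407.4   95. ]]
lug [450.4 308.2] 32 [[ 391.3 -190.8   95. ]]
```

View pics/c2.png

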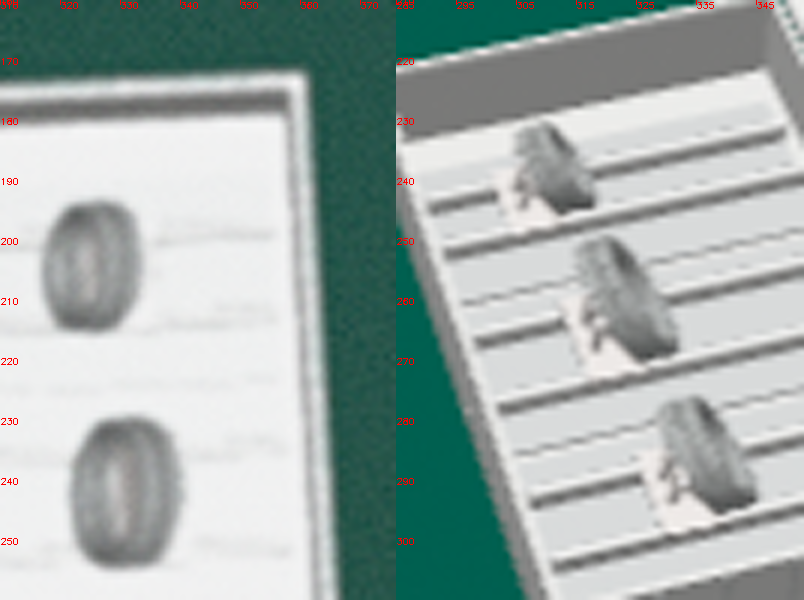

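Run:
```python
from h import *
t=cv2.imread('pics/top0.png')
for n,a,b in(('L',(191,283.9),(476.7,239.2)),('M',(174.5,262.4),(493.8,275.7)),('S',(199.9,256.9),(465.7,278.3))):
    p,e=tri(a,b); print(n,np.round(p*1000,1),'gap',round(e*1000,1),np.round(onz('top',[b],[.045])*1000,1),np.round(onz('scene',[a],[.045])*1000,1))
g=cv2.cvtColor(t,cv2.COLOR_BGR2GRAY)
# box right rim outer edge at z=55: per row boundary white->green
red=t[:,:,2].astype(int)
pts=[]
for y in range(180,306,5):
    r=red[y,345:385]; i=np.where(r>150)[0].max(); v0,v1=r[i],r[i+1]; pts.append((345+i+(v0-140)/(v0-v1+1e-6),y))
P=onz('top',pts,np.full(len(pts),.055)); k=np.polyfit(P[:,0],P[:,1],1); print('rim line y=%.4f x + %.4f'%tuple(k),'res',np.round(1000*(P[:,1]-np.polyval(k,P[:,0])).std(),2))
for x in(345,352):
    col=red[160:190,x]; print('far edge',x,160+np.where(col>140)[0].min(), 'near', 295+np.where(red[295:330,x]>140)[0].max(), np.round(onz('top',[(x,160+np.where(col>140)[0].min()-.5),(x,295+np.where(red[295:330,x]>140)[0].max()+.5)],[.055,.055])*1000,1))
# packed rings
m=((g<195)&(g>60)).astype(np.uint8); m[:, :303]=0;m[:,352:]=0;m[:185]=0;m[300:]=0
m=cv2.morphologyEx(m,cv2.MORPH_OPEN,np.ones((4,4)))
n,l,st,c=cv2.connectedComponentsWithStats(m)
for i in range(1,n):
    if st[i,4]>60:print(st[i],np.round(c[i],1))
```

```text
L [ 565.9 -267.1   48.4] gap 0.2 [[ 566.4 -268.1   45. ]] [[ 563.  -267.6   45. ]]
M [ 476.2 -310.5   45.3] gap 0.5 [[ 476.3 -310.3   45. ]] [[ 475.8 -310.8   45. ]]
S [ 468.3 -240.3   43.3] gap 0.5 [[ 468.1 -239.7   45. ]] [[ 469.8 -240.4   45. ]]
rim line y=0.0747 x + -0.0289 res 0.16
far edge 345 173 near 311 [[723.7  63.9  55. ]
 [379.2  56.6  55. ]]
far edge 352 172 near 310 [[726.8  46.5  55. ]
 [382.1  39.8  55. ]]
[318 195  17  21 308] [325.8 205. ]
[323 231  18  25 396] [331.4 242.9]
[329 273  15  19 246] [336.  281.8]
```

Run:
```python
from h import *
ex=np.array([-.0745,.9972,0]);ey=np.array([-.9972,-.0745,0]);C=np.array([.549,.1173,0])
toB=lambda P:np.c_[(P-C)@ex,(P-C)@ey]*1000
for n,l,r,v,h,R in(('M',316.4,333.5,204.3,40,28),('L',321.3,340.1,242,43,32),('S',328,343.5,281.3,38,24)):
    zl=(h+2-R*.866)/1e3; zr=(h-2+R*.866)/1e3
    a=toB(onz('top',[(l,v),(r,v)],[zl,zr])); print(n,'xc from left',a[0,0]-3.46-R/2,'from right',a[1,0]+9+3.46+R/2,'row y',a[:,1])
    print('   bore ctr last', )
for v in(-150,0,150):
  for a in np.arange(1.15,1.41,.05):
    H=C+[0,0,.055]+ex*.105+ey*v/1e3
    o=H+ex*(-.216*np.cos(a)+.04*np.sin(a))+[0,0,.216*np.sin(a)+.04*np.cos(a)]
    i=H+ex*(-.216*np.cos(a))+[0,0,.216*np.sin(a)]
    if v==0 or abs(a-1.3)<.01: print(v,round(a,2),'outer',np.round(proj('top',o),1),'inner',np.round(proj('top',i),1),'scene outer',np.round(proj('scene',o),1))
b=toB(onz('top',[(195,222),(208,283)],[.04,.02]));print('beaker,loupe',b)
s=robot.read_state();print(np.round(s['tool_rot'],3),s['tcp_pos'],s['gripper_width'],s['t'])
```

```text
M xc from left -9.24371840552288 from right -6.786545841570494 row y [-100.61091167  -89.10036781]
   bore ctr last
L xc from left -19.010141347921003 from right -15.767544999256835 row y [-3.77500743  6.18615515]
   bore ctr last
S xc from left -26.85475908908141 from right -23.532802400479554 row y [ 95.80818386 100.89486443]
   bore ctr last
-150 1.3 outer [[279.2 158. ]] inner [[297.3 158.6]] scene outer [[388.  228.9]]
0 1.15 outer [[297.4 226.9]] inner [[314.7 227.4]] scene outer [[352.9 192.3]]
0 1.2 outer [[292.2 226.9]] inner [[310.  227.3]] scene outer [[357.  190.8]]
0 1.25 outer [[287. 227.]] inner [[305.2 227.2]] scene outer [[361.2 189.5]]
0 1.3 outer [[281.8 227.1]] inner [[300.3 227.2]] scene outer [[365.4 188.3]]
0 1.35 outer [[276.5 227.3]] inner [[295.3 227.2]] scene outer [[369.5 187.3]]
0 1.4 outer [[271.3 227.5]] inner [[290.2 227.2]] scene outer [[373.6 186.5]]
150 1.3 outer [[284.6 298.7]] inner [[303.4 298.2]] scene outer [[346.2 154.1]]
beaker,loupe [[312.13329136 -65.23184835]
 [286.3847431   86.33348342]]
[[ 0.949  0.314 -0.   ]
 [ 0.314 -0.949  0.001]
 [-0.    -0.001 -1.   ]] [ 0.19634843 -0.59288891  0.2309271 ] 0.09176864775293331 0.1
```

Run:
```python
import cv2,numpy as np
t=cv2.imread('pics/top0.png');g=t[:,:,2].astype(int)
for y in(190,232,290): print(y,[f"{x}:{g[y,x]}" for x in range(258,304)])
```

```text
190 ['258:53', '259:85', '260:110', '261:105', '262:111', '263:108', '264:111', '265:111', '266:112', '267:112', '268:113', '269:112', '270:107', '271:111', '272:109', '273:113', '274:105', '275:107', '276:130', '277:178', '278:227', '279:235', '280:237', '281:239', '282:241', '283:240', '284:241', '285:241', '286:241', '287:240', '288:241', '289:240', '290:241', '291:239', '292:241', '293:240', '294:240', '295:240', '296:240', '297:239', '298:240', '299:239', '300:240', '301:239', '302:240', '303:239']
232 ['258:37', '259:50', '260:72', '261:98', '262:109', '263:107', '264:105', '265:107', '266:110', '267:108', '268:108', '269:109', '270:112', '271:111', '272:110', '273:108', '274:108', '275:114', '276:109', '277:113', '278:134', '279:198', '280:231', '281:237', '282:239', '283:241', '284:241', '285:240', '286:241', '287:240', '288:240', '289:240', '290:241', '291:241', '292:240', '293:240', '294:240', '295:241', '296:240', '297:240', '298:240', '299:239', '300:239', '301:239', '302:238', '303:238']
290 ['258:35', '259:33', '260:37', '261:46', '262:74', '263:98', '264:109', '265:113', '266:108', '267:109', '268:105', '269:110', '270:107', '271:108', '272:107', '273:107', '274:111', '275:112', '276:116', '277:112', '278:112', '279:110', '280:142', '281:203', '282:232', '283:240', '284:239', '285:240', '286:240', '287:241', '288:241', '289:240', '290:241', '291:240', '292:240', '293:240', '294:241', '295:241', '296:240', '297:241', '298:241', '299:240', '300:236', '301:234', '302:231', '303:229']
```

Lid angle is about 1.33 rad, so its overhang is clear of the gripper. The next-ring centres in box x are about +1 (medium), −8 (large) and −16 (small). I start with the small ring.

```bash
cat >> h.py <<'E'
KB,BX=6.46,4.27   # world angle of tool y for basket / box (deg)
def go(p,ang=None):
    s=robot.read_state();R=np.array(s['tool_rot']);d=R.T@(np.array(p)-s['tcp_pos'])*100
    a=np.degrees(np.arctan2(R[1,1],R[0,1])); r=0 if ang is None else -((ang-a+180)%360-180)
    print('tcp',np.round(np.array(s['tcp_pos'])*1000,1),'shift cm',np.round(d,2),'roll',round(r,1),'F',np.round(s['wrist_force'],1),'w',round(s['gripper_width']*1000,1),'t',round(s['t'],2))
E
python3 -c "
from h import *
go([.468,-.236,.13],KB)"
```

```text
tcp [ 196.3 -592.9  230.9] shift cm [ 37.01 -25.33  10.12] roll -78.1 F [0.2 0.4 0.2] w 91.8 t 0.1
```

```bash
python3 -m crank '[[[18,-12,3,-40,6.6],[37,-25.3,6,-78.1,6.6],[37,-25.3,6,-78.1,6.6],[37,-25.3,8,-78.1,6.6],[37,-25.3,10.1,-78.1,6.6],[37,-25.3,10.1,-78.1,6.6],[37,-25.3,10.1,-78.1,6.6],[37,-25.3,10.1,-78.1,6.6],[37,-25.3,10.1,-78.1,6.6],[37,-25.3,10.1,-78.1,6.6],[37,-25.3,10.1,-78.1,6.6]]]' 15; python3 -c "
from h import *
go([.468,-.236,.044],KB)"
```

```text
t: 1.48
tcp_pos: [0.4678, -0.2378, 0.1309]
tool_rot: [[-0.11, 0.994, 0.0], [0.994, 0.11, -0.0], [-0.0, 0.0, -1.0]]
wrist_force: [0.3, -0.2, -0.2]
gripper_width: 0.0658
tcp [ 467.8 -237.8  130.9] shift cm [0.18 0.04 8.69] roll -0.1 F [ 0.3 -0.2 -0.2] w 65.8 t 1.48
```

```bash
python3 -m crank '[[[0.2,0,4,0,6.2],[0.2,0,7,0,6.2],[0.2,0,8.2,0,6.2],[0.2,0,8.7,0,6.2],[0.2,0,8.7,0,6.2],[0.2,0,8.7,0,4.4],[0.2,0,8.7,0,4.4],[0.2,0,8.7,0,4.4],[0.2,0,8.7,0,4.4]]]' 10
python3 - <<'E'
from h import *
go([.468,-.236,.044],KB)
t=shot('top','t1.png');s=shot('scene','s1.png')
k=4
cv2.imwrite('pics/c3.png',np.hstack([cv2.resize(t[195:320,425:525],None,fx=k,fy=k,interpolation=2),cv2.resize(s[190:315,130:230],None,fx=k,fy=k,interpolation=2)]))
E
```

```text
t: 2.6
tcp_pos: [0.4684, -0.235, 0.044]
tool_rot: [[-0.112, 0.994, 0.001], [0.994, 0.112, -0.0], [-0.001, 0.001, -1.0]]
wrist_force: [0.4, 1.0, 4.2]
gripper_width: 0.0469
tcp [ 468.4 -235.    44. ] shift cm [-0.09 -0.05  0.  ] roll -0.0 F [0.4 1.  4.2] w 46.9 t 2.6
```

View pics/c3.png

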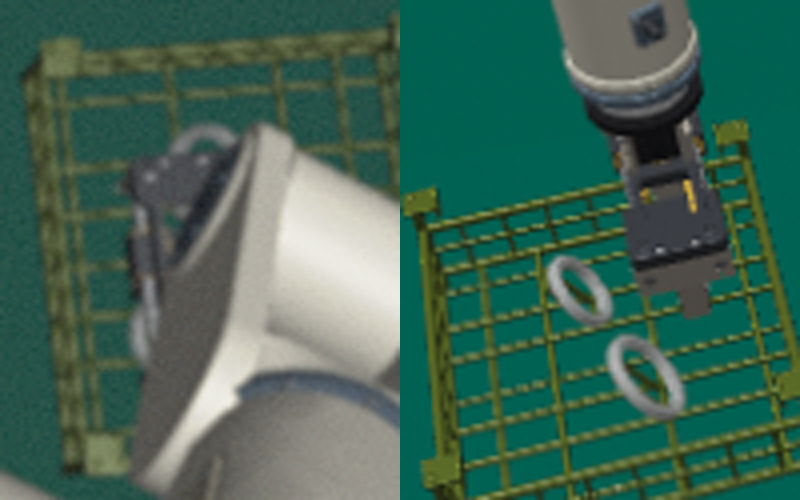

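The grip closed at 46.9 mm with 4 N of upward reaction, so the contact sits about 4 mm above the ring's centre. I'll open, go 3.5 mm lower and regrip.

```bash
python3 -m crank '[[[0,0,0,0,5.6],[0,0,0,0,5.6],[0,0,0.2,0,5.6],[0,0,0.35,0,5.6],[0,0,0.35,0,4.4],[0,0,0.35,0,4.4],[0,0,0.35,0,4.4]]]' 10
```

```text
t: 3.58
tcp_pos: [0.4682, -0.2349, 0.0402]
tool_rot: [[-0.112, 0.994, 0.0], [0.994, 0.112, -0.0], [-0.0, 0.0, -1.0]]
wrist_force: [0.9, -0.1, 0.3]
gripper_width: 0.0473
```

```bash
python3 -m crank '[[[0,0,-1,0,4.4],[0,0,-4,0,4.4],[0,0,-9,0,4.4],[0,0,-12,0,4.4],[0,0,-12,0,4.4]]]' 15
python3 - <<'E'
from h import *
for uv in((325.8,205),(331.4,242.9),(336,281.8)): print(np.round(onz('top',[uv],[.042])*1000,1))
go([.4535,.108,.12],BX)
E
```

```text
t: 4.2
tcp_pos: [0.4692, -0.2355, 0.1628]
tool_rot: [[-0.112, 0.994, 0.004], [0.994, 0.112, -0.002], [-0.003, 0.004, -1.0]]
wrist_force: [0.2, 0.1, -1.0]
gripper_width: 0.0471
[[642.4 109.4  42. ]]
[[547.4  93.2  42. ]]
[[451.6  79.6  42. ]]
tcp [ 469.2 -235.5  162.8] shift cm [34.32  2.26  4.21] roll 2.2 F [ 0.2  0.1 -1. ] w 47.1 t 4.2
```

```bash
python3 -m crank '[[[3,0,0,0,4.4],[9,0.6,0,1,4.4],[15,1,0,1,4.4],[21,1.5,0,2.2,4.4],[27,2,0,2.2,4.4],[32,2.2,1,2.2,4.4],[34.3,2.2,3,2.2,4.4],[34.3,2.2,5,2.2,4.4],[34.3,2.2,5.5,2.2,4.4],[34.3,2.2,5.5,2.2,4.4]]]' 15
python3 - <<'E'
from h import *
go([.4535,.108,.044],BX)
t=shot('top','t2.png');s=shot('scene','s2.png')
k=4
cv2.imwrite('pics/c4.png',np.hstack([cv2.resize(t[200:325,260:360],None,fx=k,fy=k,interpolation=2),cv2.resize(s[180:305,275:375],None,fx=k,fy=k,interpolation=2)]))
E
```

```text
t: 5.45
tcp_pos: [0.451, 0.1081, 0.1046]
tool_rot: [[-0.073, 0.997, -0.001], [0.997, 0.073, -0.0], [-0.0, -0.001, -1.0]]
wrist_force: [1.0, -0.1, 0.2]
gripper_width: 0.0472
tcp [451.  108.1 104.6] shift cm [-0.03  0.26  6.06] roll -0.1 F [ 1.  -0.1  0.2] w 47.2 t 5.45
```

View pics/c4.png

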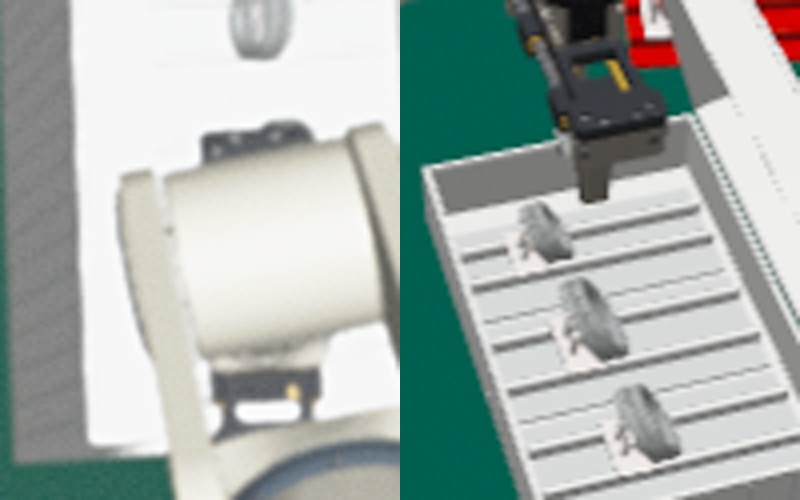

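Run:
```python
from h import *
s=cv2.imread('pics/s2.png');t=cv2.imread('pics/t2.png')
cv2.imwrite('pics/c5.png',np.hstack([cv2.resize(s[0:200,220:420],None,fx=2,fy=2),cv2.resize(t[200:400,200:400],None,fx=2,fy=2)]))
for z in(.15,.2,.25,.3,.35,.4): print(z,np.round(proj('scene',[.451,.108,z])[0]),np.round(onz('top',[(289,243)],[z])[0]*1000))
```

```text
0.15 [320. 207.] [528. 192. 150.]
0.2 [320. 193.] [521. 190. 200.]
0.25 [320. 178.] [513. 188. 250.]
0.3 [320. 163.] [505. 185. 300.]
0.35 [320. 147.] [498. 183. 350.]
0.4 [320. 129.] [490. 181. 400.]
```

View pics/c5.png

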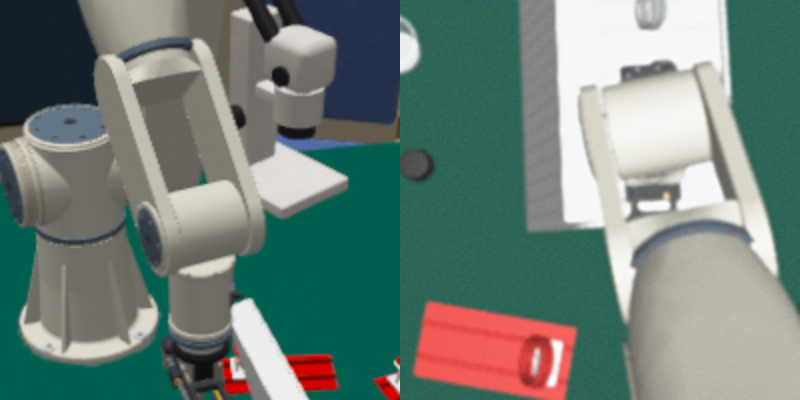

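The scene shows the wrist yoke about 285 mm above the TCP, so it clears the lid top when lowered. I'm descending with about 9 mm of gap to the packed ring.

```bash
python3 -m crank '[[[0,0.25,2,0,4.4],[0,0.25,4.5,0,4.4],[0,0.25,6,0,4.4],[0,0.25,6.5,0,4.4],[0,0.25,6.5,0,4.4],[0,0.25,6.6,0,4.4],[0,0.25,6.6,0,4.4]]]' 8; python3 -c "
from h import *
go([.4537,.099,.036],BX)"
```

```text
t: 6.42
tcp_pos: [0.4543, 0.1087, 0.0395]
tool_rot: [[-0.074, 0.997, 0.001], [0.997, 0.074, 0.0], [0.0, 0.001, -1.0]]
wrist_force: [0.6, 0.3, 0.5]
gripper_width: 0.0471
tcp [454.3 108.7  39.5] shift cm [-0.97 -0.13  0.35] roll -0.0 F [0.6 0.3 0.5] w 47.1 t 6.42
```

```bash
python3 -m crank '[[[0,0,0.1,0,4.4],[0,0,0.2,0,4.4],[0,0,0.2,0,4.4]]]' 8; python3 -m crank '[[[0,0,0.1,0,4.4],[0,0,0.15,0,4.4],[0,0,0.15,0,4.4]]]' 8
```

```text
t: 6.8
tcp_pos: [0.4539, 0.1087, 0.037]
tool_rot: [[-0.074, 0.997, -0.0], [0.997, 0.074, -0.0], [-0.0, -0.0, -1.0]]
wrist_force: [-0.9, 0.5, -0.2]
gripper_width: 0.0472
t: 7.18
tcp_pos: [0.4539, 0.1087, 0.0356]
tool_rot: [[-0.074, 0.997, -0.0], [0.997, 0.074, -0.0], [-0.0, -0.0, -1.0]]
wrist_force: [-0.1, 0.1, -0.5]
gripper_width: 0.0475
```

```bash
python3 -m crank '[[[0,0,0.1,0,4.4],[0,0,0.1,0,4.4]]]' 8|egrep 'pos|force'; python3 -m crank '[[[0,0,0.1,0,4.4],[0,0,0.1,0,4.4]]]' 8|egrep 'pos|force';python3 -m crank '[[[0,0,0.1,0,4.4],[0,0,0.1,0,4.4]]]' 8|egrep 'pos|force|wid'
```

```text
tcp_pos: [0.4542, 0.1086, 0.0348]
wrist_force: [-0.5, -1.3, 3.1]
tcp_pos: [0.454, 0.1085, 0.0338]
wrist_force: [-1.4, -2.6, 6.5]
tcp_pos: [0.4538, 0.1084, 0.0329]
wrist_force: [-1.5, -3.0, 9.4]
gripper_width: 0.0473
```

```bash
python3 -m crank '[[[0,0,-0.15,0,4.4],[0,0,-0.22,0,4.4],[-0.2,0,-0.22,0,4.4],[-0.4,0,-0.22,0,4.4],[-0.4,0,-0.22,0,4.4]]]' 6|egrep 'pos|force';python3 -m crank '[[[-0.1,0,0,0,4.4],[-0.2,0,0,0,4.4],[-0.2,0,0,0,4.4]]]' 6|egrep 'pos|force'; python3 -m crank '[[[-0.1,0,0,0,4.4],[-0.2,0,0,0,4.4],[-0.2,0,0,0,4.4]]]' 6|egrep 'pos|force|wid'
```

```text
tcp_pos: [0.4542, 0.1045, 0.0347]
wrist_force: [-0.1, 0.1, 0.4]
tcp_pos: [0.4544, 0.1026, 0.0348]
wrist_force: [-0.2, 1.0, -1.0]
tcp_pos: [0.4542, 0.1006, 0.0347]
wrist_force: [-1.1, 1.1, -0.1]
gripper_width: 0.0472
```

```bash
for i in 1 2; do :; done; python3 -m crank '[[[-0.1,0,0,0,4.4],[-0.1,0,0,0,4.4]]]' 6|egrep 'pos|force';python3 -m crank '[[[-0.1,0,0,0,4.4],[-0.1,0,0,0,4.4]]]' 6|egrep 'pos|force'; python3 -m crank '[[[-0.1,0,0,0,4.4],[-0.1,0,0,0,4.4]]]' 6|egrep 'pos|force|wid'
```

```text
tcp_pos: [0.4541, 0.0996, 0.0346]
wrist_force: [-3.3, 1.2, -0.9]
tcp_pos: [0.454, 0.0986, 0.0346]
wrist_force: [-4.5, 2.6, -0.1]
tcp_pos: [0.4541, 0.098, 0.0346]
wrist_force: [-5.3, 6.1, -0.5]
gripper_width: 0.0472
```

```bash
python3 -m crank '[[[0.05,-0.05,0,0,4.4],[0.05,-0.1,0,0,4.4],[0.05,-0.1,0,0,4.4]]]' 6|egrep 'pos|force'; python3 -m crank '[[[-0.05,0,0,0,4.4],[-0.1,0,0,0,4.4]]]' 6|egrep 'pos|force|wid'
```

```text
tcp_pos: [0.4538, 0.0981, 0.0348]
wrist_force: [-2.3, 1.9, -2.3]
tcp_pos: [0.4539, 0.0977, 0.0348]
wrist_force: [-2.9, 8.8, -2.3]
gripper_width: 0.0475
```

```bash
python3 -m crank '[[[0.05,0,0,0,4.4],[0.05,0,0,0,4.4],[0.05,0,0,0,5.6],[0.05,0,0,0,5.6],[0.05,0,0,0,5.6]]]' 5|egrep 'pos|force'; python3 -m crank '[[[0.1,0,-2,0,5.8],[0.1,0,-6,0,6],[0.1,0,-12,0,6],[-3,0,-15,0,6],[-9,0,-15,0,6],[-15,0,-15,0,6],[-21,0,-15,0,6],[-21,0,-15,0,6]]]' 6|egrep 'pos|force|wid'
python3 - <<'E'
from h import *
t=shot('top','t3.png');s=shot('scene','s3.png')
cv2.imwrite('pics/c6.png',np.hstack([cv2.resize(t[185:305,300:360],None,fx=5,fy=5,interpolation=2),cv2.resize(s[220:320,285:385],None,fx=5,fy=5,interpolation=2)[:500].copy() if 0 else cv2.resize(s[215:335,290:380],None,fx=5,fy=5,interpolation=2)]))
go([.476,-.3065,.043],KB)
E
```

```text
tcp_pos: [0.4542, 0.0975, 0.0349]
wrist_force: [-0.1, -0.5, -0.1]
tcp_pos: [0.4695, -0.1155, 0.185]
wrist_force: [-0.1, 0.9, -0.6]
gripper_width: 0.0601
tcp [ 468.9 -112.3  184.7] shift cm [-19.43  -0.68  14.16] roll -2.4 F [-0.2  0.7 -0. ] w 59.5 t 12.4
```

View pics/c6.png

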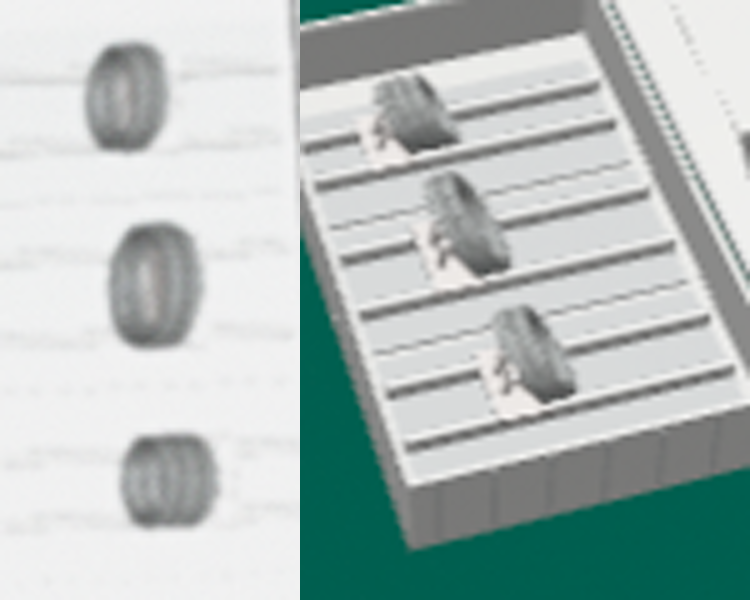

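The small ring sits third in its row, flat against the other two (top view stack 19 px wide, was 15). Next is the medium ring.

```bash
python3 -m crank '[[[-6,-0.2,0,-2.4,6.8],[-12,-0.5,1,-2.4,6.8],[-18,-0.7,4,-2.4,6.8],[-19.5,-0.7,7,-2.4,6.8],[-19.5,-0.7,7,-2.4,6.8],[-19.5,-0.7,7,-2.4,6.8]]]' 10; python3 -c "
from h import *
go([.476,-.306,.042],KB)"
```

```text
t: 13.15
tcp_pos: [0.4771, -0.3052, 0.1154]
tool_rot: [[-0.117, 0.993, -0.0], [0.993, 0.117, 0.0], [0.0, -0.0, -1.0]]
wrist_force: [-0.2, -0.6, -0.1]
gripper_width: 0.0682
tcp [ 477.1 -305.2  115.4] shift cm [-0.07 -0.11  7.34] roll 0.2 F [-0.2 -0.6 -0.1] w 68.2 t 13.15
```

```bash
python3 -m crank '[[[0,-0.1,3,0.2,6.8],[0,-0.1,6,0.2,6.8],[-0.1,-0.1,7,0.2,6.8],[-0.1,-0.1,7.3,0.2,6.8],[-0.1,-0.1,7.3,0.2,5.2],[-0.1,-0.1,7.3,0.2,5.2],[-0.1,-0.1,7.3,0.2,5.2],[-0.1,-0.1,7.3,0.2,5.2]]]' 10
```

```text
t: 14.15
tcp_pos: [0.4764, -0.3082, 0.0426]
tool_rot: [[-0.112, 0.994, 0.001], [0.994, 0.112, -0.001], [-0.001, 0.001, -1.0]]
wrist_force: [1.1, 1.7, 6.5]
gripper_width: 0.0549
```

```bash
python3 -m crank '[[[0,0,0,0,6.4],[0,0,0,0,6.4],[0,0,0,0,6.4]]]' 10 | egrep 'pos|force|wid'
```

```text
tcp_pos: [0.4755, -0.3079, 0.0416]
wrist_force: [-0.2, 0.1, -0.5]
gripper_width: 0.0643
```

```bash
python3 -m crank '[[[0,0,0.15,0,6.4],[0,0,0.3,0,6.4],[0,0,0.3,0,6.4]]]' 10 | egrep 'pos|force'; python3 -m crank '[[[0,0,0,0,5.2],[0,0,0,0,5.2],[0,0,0,0,5.2]]]' 10 | egrep 'pos|force|wid'
```

```text
tcp_pos: [0.4756, -0.3078, 0.0386]
wrist_force: [1.4, 1.0, -0.2]
tcp_pos: [0.4761, -0.3081, 0.039]
wrist_force: [1.1, -0.1, 0.4]
gripper_width: 0.0553
```

```bash
python3 -m crank '[[[0,0,0,0,6],[0,0,0,0,6],[0.3,0,0,0,6],[0.3,0,0,0,5.2],[0.3,0,0,0,5.2],[0.3,0,0,0,5.2],[0.3,0,0,0,5.2]]]' 10 | egrep 'pos|force|wid';  python3 -m crank '[[[0.3,0,-1,0,5.2],[0.3,0,-4,0,5.2],[0.3,0,-9,0,5.2],[3,0.5,-12,0,5.2],[9,0.5,-12,0,5.2],[15,1,-12,0,5.2],[20,1,-12,0,5.2]]]' 15| egrep 'pos|force|wid'; python3 -c "
from h import *
go([.6445,.139,.09],BX)"
```

```text
tcp_pos: [0.4757, -0.305, 0.0389]
wrist_force: [2.8, 0.5, 0.6]
gripper_width: 0.0554
tcp_pos: [0.462, -0.1032, 0.1593]
wrist_force: [-0.4, 1.1, -0.8]
gripper_width: 0.0555
tcp [ 462.  -103.2  159.3] shift cm [22.02 20.85  6.92] roll 2.2 F [-0.4  1.1 -0.8] w 55.5 t 17.02
```

```bash
python3 -m crank '[[[4,5,0,1,5.2],[8,9,0,2.2,5.2],[13,13,0,2.2,5.2],[18,17,0,2.2,5.2],[21.5,20.6,1,2.2,5.2],[21.5,20.6,3,2.2,5.2],[21.5,20.6,5,2.2,5.2],[21.5,20.6,6.5,2.2,5.2],[21.5,20.6,6.5,2.2,5.2]]]' 15| egrep 'pos|force|wid'; python3 -c "
from h import *
go([.6432,.134,.036],BX)"
```

```text
tcp_pos: [0.6421, 0.1304, 0.0923]
wrist_force: [-0.9, -1.0, -0.8]
gripper_width: 0.0549
tcp [642.1 130.4  92.3] shift cm [0.36 0.16 5.63] roll -0.1 F [-0.9 -1.  -0.8] w 54.9 t 18.15
```

```bash
python3 -m crank '[[[0.35,0.15,0,0,5.2],[0.35,0.15,2,0,5.2],[0.35,0.15,4,0,5.2],[0.35,0.15,5,0,5.2],[0.35,0.15,5.2,0,5.2],[0.35,0.15,5.2,0,5.2]]]' 8| egrep 'pos|force'; python3 -m crank '[[[0,0,0.1,0,5.2],[0,0,0.1,0,5.2]]]' 8|egrep 'pos|force';python3 -m crank '[[[0,0,0.1,0,5.2],[0,0,0.1,0,5.2]]]' 8|egrep 'pos|force'
```

```text
tcp_pos: [0.6449, 0.1353, 0.0417]
wrist_force: [-0.5, -0.2, -1.2]
tcp_pos: [0.6451, 0.1353, 0.0412]
wrist_force: [-1.0, -0.3, -0.1]
tcp_pos: [0.6448, 0.1352, 0.0398]
wrist_force: [-0.3, 0.5, -1.1]
```

```bash
python3 -m crank '[[[0,-0.15,0.1,0,5.2],[0,-0.15,0.15,0,5.2]]]' 8|egrep 'pos|force';python3 -m crank '[[[0,0,0.1,0,5.2],[0,0,0.1,0,5.2]]]' 8|egrep 'pos|force';python3 -m crank '[[[0,0,0.1,0,5.2],[0,0,0.1,0,5.2]]]' 8|egrep 'pos|force'
```

```text
tcp_pos: [0.6431, 0.1351, 0.0382]
wrist_force: [-0.3, -0.0, 0.1]
tcp_pos: [0.6433, 0.1351, 0.0371]
wrist_force: [-0.1, -0.0, -0.2]
tcp_pos: [0.6433, 0.1351, 0.0362]
wrist_force: [-0.3, -0.2, -1.3]
```

```bash
python3 -m crank '[[[0,0,0.08,0,5.2],[0,0,0.08,0,5.2]]]' 8|egrep 'pos|force';python3 -m crank '[[[0,0,0.07,0,5.2],[0,0,0.07,0,5.2]]]' 8|egrep 'pos|force'
```

```text
tcp_pos: [0.6433, 0.1351, 0.0354]
wrist_force: [1.4, 0.3, -0.7]
tcp_pos: [0.6433, 0.1351, 0.0347]
wrist_force: [0.6, 1.3, -1.7]
```

```bash
python3 -m crank '[[[0,0,0.08,0,5.2],[0,0,0.08,0,5.2]]]' 8|egrep 'pos|force';python3 -m crank '[[[0,0,0.07,0,5.2],[0,0,0.07,0,5.2]]]' 8|egrep 'pos|force'
```

```text
tcp_pos: [0.6433, 0.1351, 0.0339]
wrist_force: [-0.9, 0.1, -1.4]
tcp_pos: [0.6433, 0.1351, 0.0332]
wrist_force: [-0.5, 0.9, 0.4]
```

```bash
python3 -m crank '[[[0,0,0.07,0,5.2],[0,0,0.07,0,5.2]]]' 8|egrep 'pos|force|wid'
```

```text
tcp_pos: [0.6434, 0.1351, 0.0327]
wrist_force: [0.0, -1.4, -0.1]
gripper_width: 0.0552
```

```bash
python3 -m crank '[[[0,0,0.08,0,5.2],[0,0,0.08,0,5.2]]]' 8|egrep 'pos|force|wid';python3 - <<'E'
from h import *
s=shot('scene','s4.png');t=shot('top','t4.png')
cv2.imwrite('pics/c7.png',np.hstack([cv2.resize(s[200:320,290:410],None,fx=5,fy=5,interpolation=2)]))
E
```

```text
tcp_pos: [0.6436, 0.1351, 0.0322]
wrist_force: [-0.9, -1.3, 4.5]
gripper_width: 0.0551
```

View pics/c7.png

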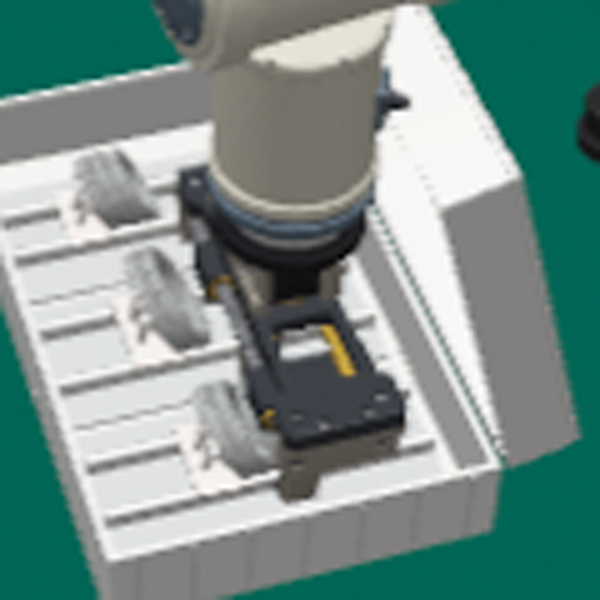

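Contact at TCP z ≈ 0.0325. The gripper is clear of the lid, and the medium ring is beside its row's packed pair. I'll raise slightly and slide in.

```bash
python3 -m crank '[[[0,0,-0.08,0,5.2],[-0.15,0,-0.08,0,5.2],[-0.3,0,-0.08,0,5.2],[-0.3,0,-0.08,0,5.2]]]' 6|egrep 'pos|force'; python3 -m crank '[[[-0.1,0,0,0,5.2],[-0.2,0,0,0,5.2],[-0.2,0,0,0,5.2]]]' 6|egrep 'pos|force'
```

```text
tcp_pos: [0.6434, 0.132, 0.0324]
wrist_force: [-0.2, 1.1, 0.9]
tcp_pos: [0.6437, 0.1306, 0.0326]
wrist_force: [-0.4, 5.4, 1.1]
```

```bash
python3 -m crank '[[[-0.1,0,0,0,5.2],[-0.1,0,0,0,5.2]]]' 6|egrep 'pos|force'; python3 -m crank '[[[-0.1,0,0,0,5.2],[-0.1,0,0,0,5.2]]]' 6|egrep 'pos|force|wid'
```

```text
tcp_pos: [0.6438, 0.1296, 0.0327]
wrist_force: [-0.8, 5.3, 1.3]
tcp_pos: [0.6439, 0.1289, 0.0327]
wrist_force: [-1.2, 6.4, 0.7]
gripper_width: 0.0552
```

```bash
python3 -m crank '[[[-0.1,0,0,0,5.2],[-0.1,0,0,0,5.2]]]' 6|egrep 'pos|force'; python3 -m crank '[[[-0.1,0,0,0,5.2],[-0.1,0,0,0,5.2]]]' 6|egrep 'pos|force|wid'
```

```text
tcp_pos: [0.644, 0.1282, 0.0327]
wrist_force: [-0.8, 8.1, 1.9]
tcp_pos: [0.6441, 0.1272, 0.0327]
wrist_force: [-0.2, 8.6, 1.1]
gripper_width: 0.055
```

```bash
python3 -m crank '[[[0.05,0,0,0,5.2],[0.1,0,0,0,5.2],[0.1,0,0,0,6.4],[0.1,0,0,0,6.4],[0.1,0,0,0,6.4]]]' 5|egrep 'pos|force'; python3 -m crank '[[[0.1,0,-2,0,6.4],[0.1,0,-6,0,6.6],[0.1,0,-12,0,7.4],[-3,0,-14,0,7.6],[-9,-3,-14,0,7.6],[-15,-6,-14,0,7.6],[-21,-8,-14,0,7.6],[-27,-9,-14,0,7.6],[-32,-9,-14,0,7.6]]]' 6|egrep 'pos|force|wid'
python3 - <<'E'
from h import *
t=shot('top','t5.png');s=shot('scene','s5.png')
cv2.imwrite('pics/c8.png',np.hstack([cv2.resize(t[185:305,300:360],None,fx=5,fy=5,interpolation=2),cv2.resize(s[215:335,290:380],None,fx=5,fy=5,interpolation=2)]))
go([.566,-.262,.12],KB)
E
```

```text
tcp_pos: [0.6439, 0.1268, 0.0325]
wrist_force: [-0.6, 0.0, 0.0]
tcp_pos: [0.5772, -0.2007, 0.1745]
wrist_force: [1.4, 0.9, -0.6]
gripper_width: 0.0763
tcp [ 578.  -203.9  174.4] shift cm [-5.7  -1.62  5.45] roll -2.5 F [0.7 1.  0.2] w 76.1 t 25.48
```

View pics/c8.png

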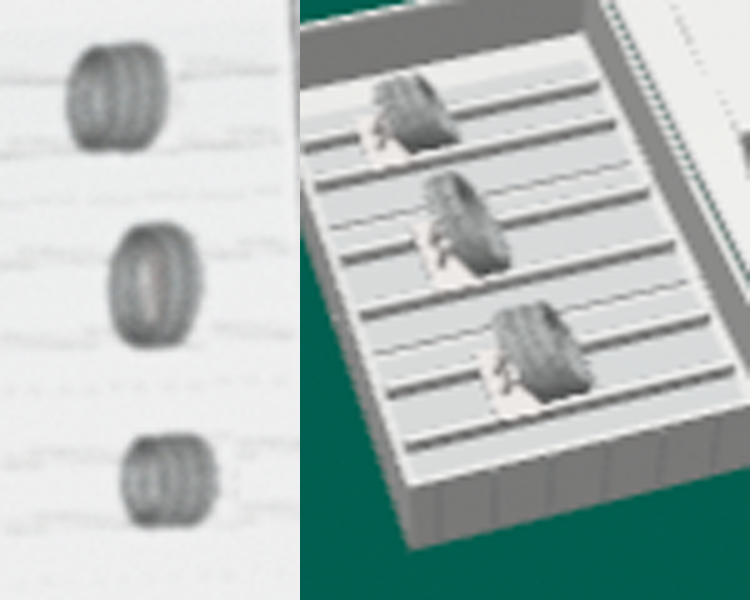

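The medium ring is also third in line and flat against its pair (top-view left edge moved 4 px, about 9.6 mm). Now the large ring.

```bash
python3 -m crank '[[[-4,-1,1,-2.5,7.6],[-5.7,-1.6,4,-2.5,7.6],[-5.7,-1.6,5.4,-2.5,7.6],[-5.7,-1.6,5.4,-2.5,7.6],[-5.7,-1.6,5.4,-2.5,7.6]]]' 10 | grep force; python3 -c "
from h import *
go([.566,-.262,.0425],KB)"
```

```text
wrist_force: [1.3, -0.1, -0.0]
tcp [ 566.8 -255.8  119.6] shift cm [-0.6  -0.16  7.71] roll 0.3 F [ 1.3 -0.1 -0. ] w 76.0 t 26.1
```

```bash
python3 -m crank '[[[-0.6,-0.15,2,0.3,7.6],[-0.6,-0.15,5,0.3,7.6],[-0.6,-0.15,7,0.3,7.6],[-0.6,-0.15,7.6,0.3,7.6],[-0.6,-0.15,7.6,0.3,7.6]]]' 10 | egrep 'pos|force'; python3 -c "
from h import *
go([.566,-.262,.0425],KB)"
```

```text
tcp_pos: [0.5652, -0.2627, 0.0424]
wrist_force: [0.7, 0.2, -0.1]
tcp [ 565.2 -262.7   42.4] shift cm [ 0.06  0.09 -0.01] roll -0.0 F [ 0.7  0.2 -0.1] w 75.7 t 26.73
```

```bash
python3 -m crank '[[[0.05,0.05,0,0,6],[0.05,0.05,0,0,6],[0.05,0.05,0,0,6],[0.05,0.05,0,0,6],[0.05,0.05,0,0,6]]]' 10 | egrep 'pos|force|wid'
```

```text
tcp_pos: [0.5662, -0.2624, 0.0431]
wrist_force: [1.5, 0.7, 4.7]
gripper_width: 0.063
```

```bash
python3 -m crank '[[[0,0,0,0,7],[0,0,0,0,7],[0,0,0.15,0,7],[0,0,0.3,0,7],[0,0,0.3,0,6],[0,0,0.3,0,6],[0,0,0.3,0,6],[0,0,0.3,0,6]]]' 10 | egrep 'pos|force|wid'
```

```text
tcp_pos: [0.5658, -0.2623, 0.0397]
wrist_force: [1.6, -0.4, 0.7]
gripper_width: 0.0633
```

```bash
python3 -m crank '[[[0,0,-1,0,6],[0,0,-4,0,6],[0,0,-9,0,6],[3,0,-12,0,6],[9,0.5,-12,1,6],[15,1,-12,2.2,6],[21,1.5,-12,2.2,6],[27,2,-12,2.2,6],[33,2.4,-12,2.2,6],[36,2.4,-11,2.2,6]]]' 15| egrep 'pos|force|wid'; python3 -c "
from h import *
go([.5477,.122,.09],BX)"
```

```text
tcp_pos: [0.5493, 0.101, 0.1508]
wrist_force: [0.4, -0.6, -0.6]
gripper_width: 0.0627
tcp [549.3 101.  150.8] shift cm [ 2.1  -0.01  6.08] roll 0.1 F [ 0.4 -0.6 -0.6] w 62.7 t 29.6
```

```bash
python3 -m crank '[[[1.8,0,1,0,6],[1.8,0,3,0,6],[1.8,0,6,0,6],[1.8,0,6,0,6],[1.8,0,6,0,6]]]' 8|egrep 'pos|force';python3 -c "
from h import *
go([.5477,.122,.038],BX)"
```

```text
tcp_pos: [0.5483, 0.1158, 0.0903]
wrist_force: [0.8, 0.1, -0.5]
tcp [548.3 115.8  90.3] shift cm [ 0.63 -0.02  5.23] roll -0.1 F [ 0.8  0.1 -0.5] w 63.3 t 30.23
```

```bash
python3 -m crank '[[[0.6,0,0,0,6],[0.6,0,1.5,0,6],[0.6,0,3.5,0,6],[0.6,0,4.8,0,6],[0.6,0,5.1,0,6],[0.6,0,5.1,0,6]]]' 8|egrep 'pos|force';python3 -m crank '[[[0,0,0.1,0,6],[0,0,0.1,0,6]]]' 8|egrep 'pos|force';python3 -m crank '[[[0,0,0.1,0,6],[0,0,0.1,0,6]]]' 8|egrep 'pos|force'
```

```text
tcp_pos: [0.5475, 0.1221, 0.0385]
wrist_force: [0.3, -0.2, -0.8]
tcp_pos: [0.5478, 0.1222, 0.038]
wrist_force: [-0.1, 0.3, -0.7]
tcp_pos: [0.5475, 0.1222, 0.0366]
wrist_force: [-0.9, -0.2, -0.9]
```

```bash
python3 -m crank '[[[0,0,0.08,0,6],[0,0,0.08,0,6]]]' 8|egrep 'pos|force';python3 -m crank '[[[0,0,0.08,0,6],[0,0,0.08,0,6]]]' 8|egrep 'pos|force'
```

```text
tcp_pos: [0.5474, 0.1221, 0.0357]
wrist_force: [-0.2, 0.1, -1.1]
tcp_pos: [0.5474, 0.1221, 0.0349]
wrist_force: [1.0, -0.4, -0.4]
```

```bash
python3 -m crank '[[[0,0,0.08,0,6],[0,0,0.08,0,6]]]' 8|egrep 'pos|force'
```

```text
tcp_pos: [0.5474, 0.1221, 0.0341]
wrist_force: [0.7, -0.3, -0.9]
```

```bash
python3 -m crank '[[[0,0,0.07,0,6],[0,0,0.07,0,6]]]' 8|egrep 'pos|force'
```

```text
tcp_pos: [0.5475, 0.1221, 0.0334]
wrist_force: [-0.4, 0.0, 0.1]
```

```bash
python3 -m crank '[[[0,0,0.07,0,6],[0,0,0.07,0,6]]]' 8|egrep 'pos|force'
```

```text
tcp_pos: [0.5474, 0.1221, 0.0327]
wrist_force: [1.2, -0.3, -0.1]
```

```bash
python3 -m crank '[[[0,0,0.07,0,6],[0,0,0.07,0,6]]]' 8|egrep 'pos|force|wid'
```

```text
tcp_pos: [0.5474, 0.1221, 0.0321]
wrist_force: [0.1, 0.2, 1.1]
gripper_width: 0.0631
```

```bash
python3 -m crank '[[[0,0,0.03,0,6],[-0.2,0,0.03,0,6],[-0.4,0,0.03,0,6],[-0.5,0,0.03,0,6],[-0.5,0,0.03,0,6]]]' 6|egrep 'pos|force';python3 -m crank '[[[-0.1,0,0,0,6],[-0.2,0,0,0,6],[-0.2,0,0,0,6]]]' 6|egrep 'pos|force'
```

```text
tcp_pos: [0.548, 0.117, 0.0318]
wrist_force: [-0.1, -0.5, 0.8]
tcp_pos: [0.5481, 0.1155, 0.0319]
wrist_force: [0.0, 4.4, 0.9]
```

```bash
python3 -m crank '[[[-0.1,0,0,0,6],[-0.2,0,0,0,6],[-0.2,0,0,0,6]]]' 6|egrep 'pos|force';python3 -m crank '[[[-0.1,0,0,0,6],[-0.1,0,0,0,6]]]' 6|egrep 'pos|force'
```

```text
tcp_pos: [0.5486, 0.1137, 0.0321]
wrist_force: [1.6, 6.5, 1.8]
tcp_pos: [0.5488, 0.1129, 0.0321]
wrist_force: [0.8, 7.3, 2.1]
```

```bash
python3 -m crank '[[[-0.1,0,0,0,6],[-0.1,0,0,0,6]]]' 6|egrep 'pos|force|wid'
```

```text
tcp_pos: [0.5489, 0.112, 0.0321]
wrist_force: [0.7, 7.5, 2.6]
gripper_width: 0.0633
```

```bash
python3 -m crank '[[[-0.06,0,0,0,6],[-0.06,0,0,0,6],[0.04,0,0,0,6],[0.04,0,0,0,7],[0.04,0,0,0,7],[0.04,0,0,0,7]]]' 5|egrep 'pos|force'; python3 -m crank '[[[0.04,0,-2,0,7],[0.04,0,-6,0,7],[0.04,0,-12,0,7],[-3,0,-17,0,6],[-9,0,-22,0,4],[-15,0,-27,0,2],[-20,0,-30,0,0],[-20,0,-30,0,0]]]' 6|egrep 'pos|force|wid'
python3 - <<'E'
from h import *
t=shot('top','t6.png');s=shot('scene','s6.png')
cv2.imwrite('pics/c9.png',np.hstack([cv2.resize(t[185:305,300:360],None,fx=5,fy=5,interpolation=2),cv2.resize(s[215:335,290:380],None,fx=5,fy=5,interpolation=2)]))
E
```

```text
tcp_pos: [0.5479, 0.1113, 0.0316]
wrist_force: [-0.2, 0.0, -0.2]
tcp_pos: [0.5633, -0.0905, 0.3341]
wrist_force: [0.5, 0.2, 0.6]
gripper_width: 0.0225
```

View pics/c9.png

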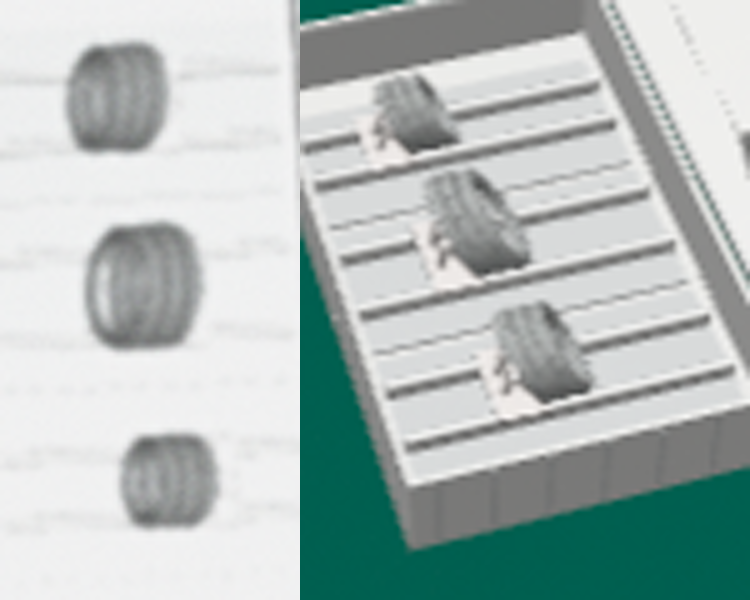

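Run:
```python
from h import *
A=cv2.imread('pics/top0.png')[:,:,1].astype(float);B=cv2.imread('pics/t6.png')[:,:,1].astype(float)
def ed(I,v,u0,u1,rev=0):
    p=I[v-2:v+3,u0:u1].mean(0); m=np.where(p<195)[0]; i=m[0] if not rev else m[-1]
    j=i-1 if not rev else i+1
    return u0+i+(195-p[i])/(p[j]-p[i])*(j-i)
for n,v,u0,u1 in(('M',204,308,336),('L',242,312,343),('S',281,318,346)):
    print(n,'left before/after',[round(ed(x,v,u0,u1),2) for x in(A,B)],'right',[round(ed(x,v,u0,u1,1),2) for x in(A,B)]); print(B[v,u0:u1].astype(int))
from h import go
go([.548,.15,.3],BX)
```

```text
M left before/after [np.float64(316.54), np.float64(312.78)] right [np.float64(333.05), np.float64(333.05)]
[239 239 240 238 227 186 159 160 159 150 163 177 167 152 149 158 164 161
 154 151 158 163 154 156 164 192 224 232]
L left before/after [np.float64(321.31), np.float64(316.49)] right [np.float64(339.64), np.float64(339.71)]
[240 240 242 238 219 168 160 190 207 193 163 161 165 160 158 162 161 157
 160 166 156 152 157 167 156 150 156 168 196 229 239]
S left before/after [np.float64(327.58), np.float64(323.76)] right [np.float64(342.94), np.float64(343.01)]
[240 241 241 241 239 223 180 162 177 169 151 161 175 163 146 150 162 155
 147 159 159 155 153 159 169 196 227 238]
tcp [563.6 -90.2 333.6] shift cm [24.08  0.14  3.33] roll -0.2 F [-0.4  0.4 -1.1] w 14.2 t 36.7
```

The large ring's bottom is about 2.6 mm too far out: its left edge moved 4.8 px against 3.8 px for the other two. It leans slightly too much, so I'll regrip it in place and push a little further to seat it flat.

```bash
python3 -m crank '[[[6,0,3,0,7],[12,0,8,0,7],[18,0,14,0,7],[20.3,0.1,18,0,7],[20.3,0.1,21,0,7],[20.3,0.1,21,0,7],[20.3,0.1,21,0,7]]]' 8|egrep 'pos|force|wid'; python3 -c "
from h import *
go([.548,.112,.032],BX)"
```

```text
tcp_pos: [0.5493, 0.1146, 0.1228]
wrist_force: [0.3, -0.3, 0.1]
gripper_width: 0.0701
tcp [549.3 114.6 122.8] shift cm [-0.25 -0.16  9.08] roll -0.0 F [ 0.3 -0.3  0.1] w 70.1 t 37.58
```

```bash
python3 -m crank '[[[-0.2,-0.12,1,0,7],[-0.2,-0.12,4,0,7],[-0.2,-0.12,7,0,7],[-0.2,-0.12,8.6,0,7],[-0.2,-0.12,9.05,0,7],[-0.2,-0.12,9.05,0,7],[-0.2,-0.12,9.05,0,6],[-0.2,-0.12,9.05,0,6],[-0.2,-0.12,9.05,0,6]]]' 6|egrep 'pos|force|wid'
```

```text
tcp_pos: [0.5489, 0.1127, 0.0321]
wrist_force: [1.5, -0.9, 4.7]
gripper_width: 0.0632
```

```bash
python3 -m crank '[[[-0.1,0,0,0,6],[-0.2,0,0,0,6],[-0.2,0,0,0,6]]]' 6|egrep 'pos|force';python3 -m crank '[[[-0.1,0,0,0,6],[-0.1,0,0,0,6]]]' 6|egrep 'pos|force'; python3 -m crank '[[[-0.1,0,0,0,6],[-0.1,0,0,0,6]]]' 6|egrep 'pos|force|wid'
```

```text
tcp_pos: [0.549, 0.1117, 0.0319]
wrist_force: [0.9, 7.1, 2.5]
tcp_pos: [0.549, 0.1109, 0.0317]
wrist_force: [1.2, 8.1, 2.5]
tcp_pos: [0.5491, 0.1099, 0.0317]
wrist_force: [1.0, 9.1, 2.3]
gripper_width: 0.0637
```

```bash
python3 -m crank '[[[-0.1,0,0,0,6],[-0.1,0,0,0,6]]]' 9|egrep 'pos|force'; python3 -m crank '[[[-0.1,0,0,0,6],[-0.1,0,0,0,6]]]' 9|egrep 'pos|force|wid'
```

```text
tcp_pos: [0.5492, 0.1096, 0.0317]
wrist_force: [0.3, 13.5, 1.6]
tcp_pos: [0.5492, 0.1087, 0.0317]
wrist_force: [1.1, 13.8, 1.0]
gripper_width: 0.0634
```

```bash
python3 -m crank '[[[0,0,0,0,7],[0,0,0,0,7],[0,0,0,0,7]]]' 6|egrep 'pos|force'; python3 -m crank '[[[0,0,-2,0,7],[0,0,-6,0,7],[0,0,-12,0,7],[-3,0,-17,0,7],[-9,0,-20,0,7],[-15,0,-22,0,7],[-20,0,-22,0,7],[-20,0,-22,0,7]]]' 6|egrep 'pos|force|wid'
cat > m.py <<'E'
from h import *
import sys
A=cv2.imread('pics/top0.png')[:,:,1].astype(float);B=shot('top',sys.argv[1])[:,:,1].astype(float);shot('scene','s'+sys.argv[1])
def ed(I,v,u0,u1,rev=0):
    p=I[v-2:v+3,u0:u1].mean(0); m=np.where(p<195)[0]; i=m[0] if not rev else m[-1]
    j=i-1 if not rev else i+1
    return u0+i+(195-p[i])/(p[j]-p[i])*(j-i)
for n,v,u0,u1 in(('M',204,308,336),('L',242,312,343),('S',281,318,346)):
    a,b=ed(A,v,u0,u1),ed(B,v,u0,u1);print(n,'left',round(a,2),round(b,2),'moved',round(a-b,2)); 
    if n=='L':print(B[v,u0:u1].astype(int))
go([.548,.12,.3],BX)
E
python3 m.py t7.png
```

```text
tcp_pos: [0.5481, 0.1063, 0.0311]
wrist_force: [-0.2, -0.6, 0.2]
tcp_pos: [0.563, -0.0963, 0.2515]
wrist_force: [0.1, 0.0, 1.0]
gripper_width: 0.0701
M left 316.54 312.85 moved 3.69
L left 321.31 316.51 moved 4.79
[241 241 241 239 221 169 167 198 214 194 165 163 168 161 160 164 161 157
 166 171 159 146 157 163 157 147 157 175 197 227 241]
S left 327.58 323.83 moved 3.75
tcp [562.6 -93.1 250.9] shift cm [21.36  0.07 -4.9 ] roll -0.2 F [ 0.2  0.5 -0.6] w 70.0 t 41.55
```

```bash
python3 -m crank '[[[6,0,2,0,7],[12,0,5,0,7],[18,0,10,0,7],[20.9,0,14,0,7],[20.9,0,18,0,7],[20.9,0,20.5,0,7],[20.9,0,21.8,0,7],[20.9,0,21.8,0,7]]]' 6|egrep 'pos|force|wid'; python3 -c "
from h import *
go([.548,.117,.032],BX)"
```

```text
tcp_pos: [0.547, 0.1162, 0.0328]
wrist_force: [0.0, -0.3, 0.8]
gripper_width: 0.0701
tcp [547.  116.2  32.8] shift cm [0.08 0.1  0.08] roll 0.0 F [ 0.  -0.3  0.8] w 70.1 t 42.55
```

```bash
python3 -m crank '[[[0.08,0.1,0,0,6],[0.08,0.1,0,0,6],[0.08,0.1,0,0,6],[0.08,0.1,0,0,6]]]' 6|egrep 'pos|force|wid';python3 -m crank '[[[0,0,-0.08,0,6],[0,0,-0.15,0,6],[0,0,-0.15,0,6]]]' 6|egrep 'pos|force|wid';python3 -m crank '[[[-0.1,0,0,0,6],[-0.2,0,0,0,6],[-0.2,0,0,0,6]]]' 6|egrep 'pos|force|wid'
```

```text
tcp_pos: [0.5495, 0.1166, 0.0341]
wrist_force: [-0.7, 2.3, 4.2]
gripper_width: 0.0631
tcp_pos: [0.5483, 0.1162, 0.0345]
wrist_force: [0.2, 0.5, 0.4]
gripper_width: 0.0631
tcp_pos: [0.5486, 0.1146, 0.0347]
wrist_force: [-2.1, 5.0, -0.8]
gripper_width: 0.0634
```

```bash
python3 -m crank '[[[-0.1,0,0,0,6],[-0.15,0,0,0,6],[-0.15,0,0,0,6]]]' 6|egrep 'pos|force|wid';python3 -m crank '[[[-0.1,0,0,0,6],[-0.15,0,0,0,6],[-0.15,0,0,0,6]]]' 6|egrep 'pos|force|wid'
```

```text
tcp_pos: [0.5488, 0.1134, 0.0348]
wrist_force: [-1.5, 7.2, -0.1]
gripper_width: 0.0633
tcp_pos: [0.549, 0.1121, 0.0348]
wrist_force: [-1.3, 8.5, -0.4]
gripper_width: 0.0635
```

```bash
python3 -m crank '[[[0,0,0.07,0,6],[0,0,0.14,0,6],[0,0,0.14,0,6]]]' 5|egrep 'pos|force|wid';python3 -m crank '[[[0,0,0,0,7],[0,0,0,0,7],[0,0,0,0,7],[0,0,-2,0,7],[0,0,-6,0,7],[0,0,-12,0,7],[-3,0,-17,0,7],[-9,0,-20,0,7],[-15,0,-22,0,7],[-20,0,-22,0,7],[-20,0,-22,0,7]]]' 6|egrep 'pos|force|wid'; python3 m.py t8.png
```

```text
tcp_pos: [0.5491, 0.1114, 0.0338]
wrist_force: [-2.1, 3.0, 4.3]
gripper_width: 0.0631
tcp_pos: [0.5639, -0.0914, 0.2537]
wrist_force: [-0.0, 1.0, -0.7]
gripper_width: 0.0699
M left 316.54 312.86 moved 3.68
L left 321.31 317.56 moved 3.75
[241 241 242 242 241 220 170 159 169 159 156 164 167 162 161 173 177 174
 163 165 161 155 162 167 158 150 157 173 197 228 241]
S left 327.58 323.85 moved 3.73
tcp [563.4 -88.2 253.1] shift cm [20.88 -0.04 -4.68] roll -0.1 F [-0.3 -0.  -0.6] w 70.3 t 46.4
```

All three stacks now grew by the same amount (3.68–3.75 px, about 9 mm), so the large ring is flush. Now the lid: close the fingers, pass over the lid, and follow its arc down.

```bash
python3 -m crank '[[[0,0,-4,0,3],[4,0,-7,0,0],[10,0,-7.5,0,0],[16,0,-7.5,0,0],[22,0,-7.5,0,0],[28,0,-7.5,0,0],[33.4,0,-7.5,0,0],[33.4,0,-7.5,0,0],[33.4,0,-4,0,0],[33.4,0,0,0,0],[33.4,0,0,0,0]]]' 20|egrep 'pos|force|wid'
python3 - <<'E'
from h import *
go([.5395,.245,.252],BX)
s=robot.read_state();C=np.array([.549,.1173]);p=np.array(s['tcp_pos']);xb=(p[:2]-C)@[-.0745,.9972]*100;print('xb',xb)
for a in np.arange(1.35,-.01,-.075): print(round(a,3),np.round([10.5+4*np.sin(a)-17.5*np.cos(a)+1.0-xb, p[2]*100-(5.5+4*np.cos(a)+17.5*np.sin(a)+1.7)],1))
E
```

```text
tcp_pos: [0.5368, 0.2441, 0.2505]
wrist_force: [-1.1, -0.2, 1.0]
gripper_width: 0.0005
tcp [536.8 244.1 250.5] shift cm [ 0.07  0.28 -0.15] roll -0.0 F [-1.1 -0.2  1. ] w 0.5 t 47.77
xb 12.737241471485387
1.35 [-1.2 -0.1]
1.275 [-2.5 -0.1]
1.2 [-3.9  0.1]
1.125 [-5.2  0.3]
1.05 [-6.5  0.7]
0.975 [-7.7  1.1]
0.9 [-9.   1.7]
0.825 [-10.2   2.3]
0.75 [-11.3   3. ]
0.675 [-12.4   3.8]
0.6 [-13.4   4.7]
0.525 [-14.4   5.6]
0.45 [-15.3   6.6]
0.375 [-16.1   7.7]
0.3 [-16.8   8.9]
0.225 [-17.4  10. ]
0.15 [-17.9  11.3]
0.075 [-18.4  12.6]
0.0 [-18.7  13.9]
```

```bash
python3 -m crank '[[[-0.7,0,0,0,0],[-1.3,0,0,0,0],[-1.9,0,0,0,0],[-2.5,0,0,0,0],[-3.9,0,0.1,0,0],[-5.2,0,0.3,0,0],[-6.5,0,0.7,0,0],[-7.7,0,1.1,0,0],[-9,0,1.7,0,0],[-10.2,0,2.3,0,0],[-11.3,0,3,0,0],[-11.3,0,3,0,0]]]' 20|egrep 'pos|force|wid'
python3 - <<'E'
from h import *
s=robot.read_state();C=np.array([.549,.1173]);p=np.array(s['tcp_pos']);print('xb',(p[:2]-C)@[-.0745,.9972]*100,p[2],s['wrist_force'],s['wrist_torque'])
shot('scene','s9.png');shot('top','t9.png')
E
```

```text
tcp_pos: [0.5469, 0.1312, 0.2225]
wrist_force: [-0.2, 0.1, -0.6]
gripper_width: 0.0004
xb 1.4040722952264724 0.22246210456576118 [-0.19916972  0.12766449 -0.60538979] [-0.03790227 -0.09717958 -0.00155398]
```

Run:
```python
from h import *
C=np.array([.549,.1173,0]);ex=np.array([-.0745,.9972,0]);ey=np.array([-.9972,-.0745,0])
for f in('top0','t9'):
    t=cv2.imread(f'pics/{f}.png')[:,:,2]
    for v in(165,300): print(f,v,t[v,250:380:3])
for a in(1.33,1.0,.75):
    for v in(-.172,.172):
        H=C+[0,0,.055]+ex*.105+ey*v; o=H+ex*(-.216*np.cos(a)+.04*np.sin(a))+[0,0,.216*np.sin(a)+.04*np.cos(a)]
        print(a,v,np.round(proj('top',o)[0]),np.round(proj('scene',o)[0]))
```

```text
top0 165 [ 40  26  40  41  41  92 108 110 106 220 239 240 240 241 241 177  28  39
  35  37  32  32  35  40  39  40  37  34  40  40  44  40  43  41  33  38
  37  33  34  40  45  39  35  28]
top0 300 [ 37  43  35  43  65 109 109 113 113 110 116 230 241 241 241 240 240 240
 241 239 237 239 240 239 241 240 239 239 239 241 239 240 238 240 240 240
 241 241 214 199  36  38  29  33]
t9 165 [ 55  47  42  50  48  49  51  53  44  42  57 106 177 227 237 237 234 229
 224 231 235 234 234 230 226 210 198 199 198 148 223 230 232 232  85  40
  47  47  47  50  52  53  44  49]
t9 300 [ 46  47  51  49  48  56 238 228 227 230 229 233 231 234 234 235 231 244
 244 243 146 168 179 192 201 214 222 224 226 226 229 227 228 229 230 228
 228 228 227 224 223 221 211 191]
1.33 -0.172 [276. 148.] [394. 235.]
1.33 0.172 [282. 310.] [346. 149.]
1.0 -0.172 [309. 149.] [365. 246.]
1.0 0.172 [316. 308.] [321. 158.]
0.75 -0.172 [330. 152.] [344. 259.]
0.75 0.172 [338. 308.] [304. 169.]
```

The lid is following: its edge is at top px ≈ 337, so the angle is about 0.7 rad. Continuing, slower at the end.

```bash
python3 -m crank '[[[-0.5,0,0.4,0,0],[-1.1,0,0.8,0,0],[-2.1,0,1.7,0,0],[-3.1,0,2.6,0,0],[-4,0,3.6,0,0],[-4.8,0,4.7,0,0],[-5.5,0,5.9,0,0],[-6.1,0,7,0,0],[-6.4,0,7.7,0,0],[-6.6,0,8.3,0,0],[-6.8,0,8.8,0,0],[-7,0,9.2,0,0]]]' 20|egrep 'pos|force|wid'
```

```text
tcp_pos: [0.5527, 0.0628, 0.1311]
wrist_force: [-0.3, 1.0, 1.8]
gripper_width: 0.0007
```

```bash
python3 -m crank '[[[0,0,0.2,0,0],[-0.1,0,0.4,0,0],[-0.1,0,0.6,0,0],[-0.2,0,0.8,0,0],[-0.2,0,1,0,0],[-0.3,0,1.2,0,0],[-0.3,0,1.4,0,0],[-0.3,0,1.4,0,0]]]' 20|egrep 'pos|force|wid'
```

```text
tcp_pos: [0.5527, 0.0595, 0.1172]
wrist_force: [-0.1, -0.4, 0.2]
gripper_width: 0.0007
```

```bash
python3 -m crank '[[[0,0,0.1,0,0],[0,0,0.2,0,0],[0,0,0.3,0,0],[0,0,0.4,0,0],[0,0,0.4,0,0]]]' 20|egrep 'pos|force'; python3 -m crank '[[[0,0,0.07,0,0],[0,0,0.14,0,0],[0,0,0.14,0,0]]]' 20|egrep 'pos|force'; python3 -m crank '[[[0,0,0.07,0,0],[0,0,0.14,0,0],[0,0,0.14,0,0]]]' 20|egrep 'pos|force'
```

```text
tcp_pos: [0.5528, 0.0596, 0.1133]
wrist_force: [-1.0, -0.6, -0.7]
tcp_pos: [0.5529, 0.0596, 0.1128]
wrist_force: [-2.5, -1.5, 10.8]
tcp_pos: [0.5529, 0.0596, 0.1127]
wrist_force: [-8.5, -1.5, 25.6]
```

The lid is solidly shut: it stops at tip height 95.7 mm with the force rising. I'll lift off, move away and check.

```bash
python3 -m crank '[[[0,0,-0.2,0,0],[0,0,-0.5,0,0],[0,0,-2,0,0],[-2,0,-6,0,0],[-7,0,-10,0,0],[-13,0,-12,0,0],[-19,0,-12,0,0],[-25,0,-12,0,0],[-31,0,-12,0,0],[-31,0,-12,0,0]]]' 20|egrep 't:|pos|force'
python3 - <<'E'
from h import *
t=shot('top','t10.png');s=shot('scene','s10.png')
C=np.array([.549,.1173,0]);ex=np.array([-.0745,.9972,0]);ey=np.array([-.9972,-.0745,0])
for a in(0,.02,.04):
    for v in(-.173,.173):
        H=C+[0,0,.055]+ex*.105+ey*v; o=H+ex*(-.216*np.cos(a)+.04*np.sin(a))+[0,0,.216*np.sin(a)+.04*np.cos(a)]
        print(a,v,np.round(proj('top',o)[0],1),np.round(proj('scene',o)[0],1))
a=cv2.imread('pics/top0.png').astype(int)
for n,x,y in(('beaker',195,222),('loupe',208,283)): print(n,'mean change',np.abs(a[y-16:y+16,x-16:x+16]-t[y-16:y+16,x-16:x+16].astype(int)).mean(),'mean RGB diff',(t[y-16:y+16,x-16:x+16].mean()-a[y-16:y+16,x-16:x+16].mean()))
cv2.imwrite('pics/c10.png',np.hstack([cv2.resize(s[150:350,250:480],None,fx=2,fy=2),cv2.resize(t[130:330,180:350+30],None,fx=1.7,fy=2)]))
E
```

```text
t: 54.5
tcp_pos: [0.5756, -0.2534, 0.2311]
tool_rot: [[-0.069, 0.998, 0.001], [0.998, 0.069, -0.001], [-0.001, 0.001, -1.0]]
wrist_force: [2.2, -0.5, 0.7]
0 -0.173 [364.1 166.3] [308.8 304.1]
0 0.173 [372.6 309.1] [277.1 211.5]
0.02 -0.173 [363.8 165.8] [309.1 303. ]
0.02 0.173 [372.4 309.1] [277.3 210.4]
0.04 -0.173 [363.6 165.4] [309.4 301.8]
0.04 0.173 [372.2 309. ] [277.5 209.2]
beaker mean change 10.217122395833334 mean RGB diff -10.034830729166671
loupe mean change 6.025390625 mean RGB diff -5.080078125
```

View pics/c10.png

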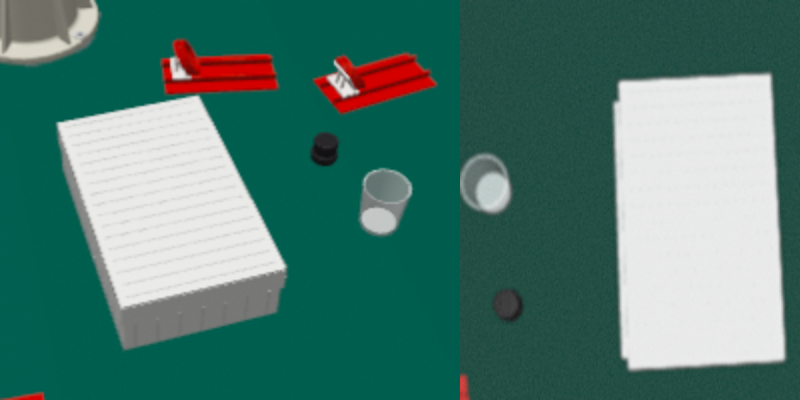

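The last picture shows the lid closed flat, with its front corners at scene pixels (311,303) and (279,211). The predicted positions for fully shut are (309,304) and (277,211.5). Beaker and loupe are upright in place and the gripper is clear.

```bash
python3 -c "
from h import *
robot.sign_off()"
```

```text
the job is handed in; nothing more can be done
```

All three rings are packed in their own rows, the lid is shut, and I handed the job in at about 54.6 s.

- **Rings:** small, medium and large each stand third in their row, leaning against the last packed ring. Each stack grew by 3.68–3.75 px in the top view (about 9 mm), which is one ring. I checked this before closing the lid, as nothing inside can be seen now.
- **Mended on the way:** the large ring first settled leaning too much, with its bottom about 2.6 mm out. A first re-push did not move it. Lifting it slightly off the rails, pushing and lowering it again did.
- **Harder contacts:** I pressed the small ring onto its rails with about 9 N before backing off. The large ring took up to about 14 N sideways while I was pushing it flat.
- **Lid:** I followed it down slowly to a firm stop, with about 26 N at the last press. The fingertip then stood 95.7 mm up, against 95 mm for fully shut. The lid's edge in the picture matches the shut position within about 2 px, roughly the calibration error.
- **Beaker and loupe:** in the last picture both stand upright where they were. The before-and-after pixel check showed only an even brightness change (10 and 6 grey levels), which I took to be lighting.

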